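Clamp a bearing with a notched-rail carriage

TASK

Clamp the bearing in the notched-rail clamp: lift the carriage's orange release bar and, keeping it up, slide the carriage until its sprung pad has pushed the bearing against the fixed jaw and presses on it with about 15 N; then let the bar go so that it drops fully into the nearest notch and the bearing stays clamped. Do not squeeze the bearing harder than 22 N, do not force the carriage along while the bar is down in a notch or slot, and leave the other things on the bench where they are.

Things in the scene. Friction and masses are not known exactly. Their poses are not given: they have to be found in the camera images.
- clamp_base: Grey base plate fixed to the bench, 130 (x) x 370 (y) x 12 mm. Origin: centre of its underside, z up; +y is the closing direction, from the parking end to the fixed jaw. The fixed jaw is a steel and blue block, 36 mm high, on the +y end; its upright face looks to -y and lies somewhere from y = 116 to 140 mm (not measured). Steel guide rail along the +x side, 26 mm high.
- carriage: Blue bridge-shaped carriage, 128 (x) x 66 (y) mm, top at 58 mm, sliding on the base along the base's y only, from y = -130 to +35 mm; same axes. Origin: under its middle, at bench height. Starts parked at y = -125 to -87 mm. Carries the release bar and the pad. Sliding takes 1.5 N friction plus 12 N per 0.1 m/s of speed. It passes 2 mm above the bearing.
- nose (a point): Middle of the front (+y) face of the carriage's low nose block, 26 mm on the +y side of the carriage's origin, 21.5 mm above the bench. Ahead of it, on a screw mount, stands the steel pad: 60 mm wide (x), 16 mm high, on two rods. Its face is 34 to 50 mm ahead of this point when free, as the screw was set (not measured, fixed during the work). It gives by up to 14 mm against a spring of 1.5 N per mm, from 0 N.
- bar_grip (a point): Middle of the orange cross grip of the release bar: round, 14 mm diameter, 124 mm long along the base's x, right above the carriage's origin, 105 mm above the bench when down, on a 10 mm stem 48 mm either side of the middle; 40 mm free space under it. It moves up and down on the carriage; pushed sideways it takes the carriage along.
- release_bar (a joint): Lift of the release bar in m: 0 fully down, stop at 0.016. Spring and weight press it down with 8 N (at 0) to 10 N (at the top). The pawl blade under its near (-x) stem is clear of the notched strip above 0.0085; resting on top of a tooth it reads 0.0085, in a notch or the parking slot 0.
- notch_strip: Fixed steel strip on the base's -x side; its frame is the base's. Parking slot y = -145 to -75 mm, then square teeth 2.5 mm thick, 6 mm apart, centred at y = -74 to +46 mm. The blade is 2 mm thick, at the carriage's y. Let go on top of a tooth with the pad pressing, the carriage is pushed back (-y) by up to 6 mm until the blade falls into a notch and holds.
- bearing: Steel ball bearing lying loose and flat on the base plate between pad and fixed jaw, 62 mm diameter, 16 mm thick, about 0.16 kg. Origin: centre of its underside. It starts 5 to 50 mm short of touching the fixed jaw.
- tape_measure: Bystander, to be left alone: yellow and black tape measure, 36x82x66 mm. Origin: centre of its underside.
- cutters: Bystander, to be left alone: cutters with black handles, 54x193x11 mm. Origin: centre of its underside.
- screwdriver: Bystander, to be left alone: red-handled screwdriver, 29x211x30 mm. Origin: centre of its underside.
- bolt_a: Bystander, to be left alone: bright hex bolt lying, 25x85x23 mm. Origin: centre of its underside.
There are look-alikes about, which are no part of the job. What is shaped like the bearing but turquoise is not meant.

How it is judged:
By the outcome, as a careful person would: the job done as asked, in the order asked, and still so for the second after the job is handed in, with the robot touching nothing.
It also fails if it takes over 56 s, if anything falls off the work surface, if the arm or the gripper's body presses on something with over 40 N, if the wrist force passes 120 N, or if a joint passes its speed limit or range.

ROBOT

A 6-joint arm with a two-finger parallel gripper is mounted at the origin on a cart in front of the work surface, level with it; the furniture and walls round the work are solid. World frame = base frame: x ahead of the robot, y to its left, z up, the work surface at z = 0. Lengths are in mm, angles in degrees, forces in N, time in s.
With the tool pointing down it reaches from about 350 to 850 mm from the base axis. Payload 8.1 kg.
Tool frame: the origin (TCP) lies at the very end of the fingers, on their centre line; the grasp point (between the pads) lies 19 mm behind it; z points along the fingers, y is the direction in which the jaws open and shut (so a half turn about z gives the same grasp; the last joint's range is limited). The gripper opens to 85 mm and grips with 20 to 120 N. Pads are 22 mm wide; open, the fingers measure 114 mm over their backs; the gripper's body (76 mm by 85 mm) begins 54 mm behind the grasp point. The pads swing forward as they close: fully open they stand 13 mm farther back than shut.
Start: joints at [-68.721, 7.471, 85.268, -0, 87.261, -4.893], TCP at [264.667, -538.476, 231.292] pointing down, gripper open.
Joint ranges: [-169.43, 169.43], [-51.17, 129.36], [1.28, 143.12], [-76.62, 256.62], [0, 156.53], [-152.29, 152.29]. Speed limits (degrees/s): [136.94, 136.94, 159.86, 180, 180, 180].

INTERFACE

Orientations are given as [roll, pitch, yaw] about the fixed x, y, z axes, in that order (R = Rz(yaw) Ry(pitch) Rx(roll)).
In Python, from bench import r, eyes gives the robot as it stands. The module is installed in compiled form; this text tells all that it offers.
- The arm moves only by the tool play_rows, never from a script. Its argument "deltas" is a list of rows, each a list of 3 entries, a list of its own where there are three numbers: the shift along the tool's x, y, z in m, then the turn, a rotation vector about the tool's x, y, z in rad, then the closure, from 0 (fully open) to 1 (shut). A call has 1 to 8 rows; each row shifts and turns the pose as measured when the row begins, along the tool's axes as they then stand; what a row does not reach is not made up. A row lasts 1/8 s, in which the tool goes at most 62.5 mm and 10.7 degrees, less where a joint would pass 70% of its speed; a pose out of reach is approached as far as the arm can. A call with a gripper value outside its range is refused whole. The fingers move at their own pace and stop on an object; "force" is the grip in N (left out, the last holds). Time passes only in rows, so rows that do not move let the fingers close. It gives the time, the measured TCP pose, the force and the opening at its end, in the units of the state.
- r.sense(): the state, without advancing time (a new reading comes with each control period).
- eyes.snapshot(name): name is "scene" or "top"; returns the picture (384x512x3 uint8, red, green, blue); there is no depth.
- eyes.get_calibration(name): a dict with "mtx" (3x3 intrinsics, pixels), "R" (3x3) and "t" (3): a world point X has camera coordinates R X + t. Camera axes: x right, y down, z forward; pixel columns grow to the right and rows downward; lengths in mm; the calibration is good to about 2 mm. A picture is of the moment at which its call begins. get_calibration takes no time and is no camera call.
- r.hand_in(): hands the job in, once; it reports no verdict.
The state is a dict: "time": time; "joint_pos": joint angles; "qd": joint speeds; "joint_efforts": joint torques, N m; "tool_pos": TCP position; "tcp_rot": TCP orientation; "ft_force": force on the tool from outside, world axes, zero at the start; "wrist_torque": the same for the moment, N m; "finger_gap": finger opening in mm.
Only numpy, scipy, OpenCV 4.12 (cv2) and the standard library are available. Lean on these libraries where they do the work, as an engineer would, in place of code of your own. Each camera call takes 0.05 s, during which the arm holds its last target. There are 200 camera calls.

## Working session

There is one attempt and no reset: what is moved stays moved. The work goes in short steps, Python scripts to look and compute and a tool call to move; the robot and the scene stay as the last step left them, time stands still between calls to the robot, and variables do not carry over. Pictures are saved under pics/ and viewed, about 8 in all and at most 12, crops included, and the job is handed in when it is done.

Besides the shell and the picture viewer there is one more tool, called after ">>>" as name(argument=value, ...), one argument or row to a line, values as JSON. play_rows: Moves the arm, as the interface text tells. Its arguments: {"type":"object","properties":{"deltas":{"type":"array"},"force":{"type":"number"}},"required":["deltas"]}

```bash
mkdir -p pics; python3 - <<'E'
from bench import r, eyes
import cv2,numpy as np
print(r.sense())
a=eyes.snapshot("scene");b=eyes.snapshot("top")
for n,p in(("scene",a),("top",b)):
    cv2.imwrite(f"pics/{n}0.png",cv2.cvtColor(p,cv2.COLOR_RGB2BGR))
    c=eyes.get_calibration(n);print(n,np.round(c["mtx"],1).tolist(),np.round(c["R"],4).tolist(),np.round(c["t"],1).tolist())
for n in("scene","top"):
    i=cv2.imread(f"pics/{n}0.png");cv2.imwrite(f"pics/{n}0b.png",cv2.resize(i,(800,600),interpolation=cv2.INTER_CUBIC))
E
```

```text
{'time': 0.0, 'joint_pos': array([-6.87188182e+01,  7.51530083e+00,  8.53304119e+01,  1.64477984e-04,
        8.72608463e+01, -4.89320342e+00]), 'qd': array([-0.08348018, -0.07829275, -0.05084788,  0.03968698,  0.05885187,
        0.01098806]), 'joint_efforts': array([ 5.49596207e-04, -5.69404328e+01, -5.00543797e+01, -1.53887404e-04,
        1.46918610e-02, -6.08705491e-06]), 'tool_pos': array([ 264.48080925, -537.94606341,  230.2315626 ]), 'tcp_rot': array([-1.79893843e+02, -9.25301823e-03,  2.61743686e+01]), 'ft_force': array([ 0.61518448, -0.19948548,  0.13349574]), 'wrist_torque': array([-4.28040018e-05,  3.74297074e-03,  9.75657043e-03]), 'finger_gap': 85.40036994764588}
scene [[418.0, 0.0, 251.0], [0.0, 418.0, 195.6], [0.0, 0.0, 1.0]] [[-0.5102, -0.86, 0.0071], [-0.6443, 0.3767, -0.6656], [0.5697, -0.3442, -0.7463]] [443.7, 360.4, 888.3]
top [[347.7, 0.0, 261.2], [0.0, 347.7, 187.1], [0.0, 0.0, 1.0]] [[-0.0244, -0.9992, 0.0308], [-0.9868, 0.0191, -0.1605], [0.1598, -0.0343, -0.9866]] [150.0, 570.7, 919.7]
```

View pics/scene0b.png

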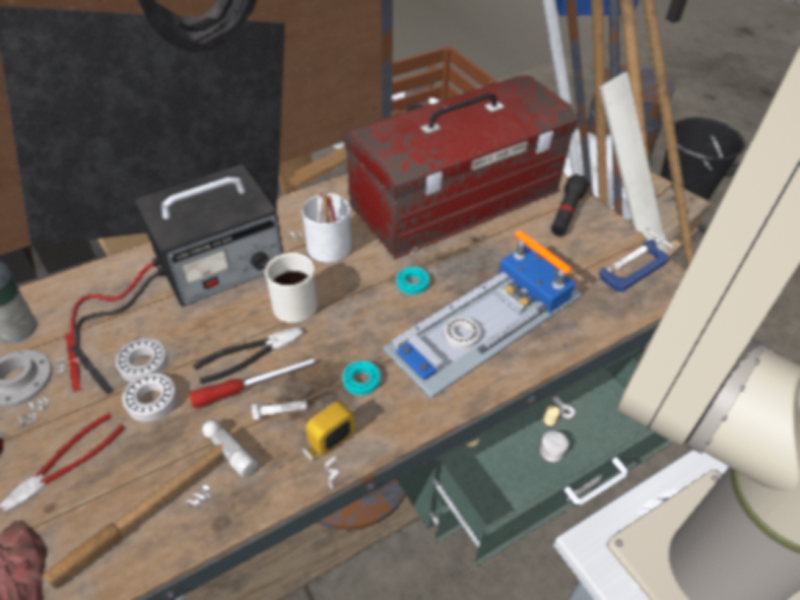

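View pics/top0b.png

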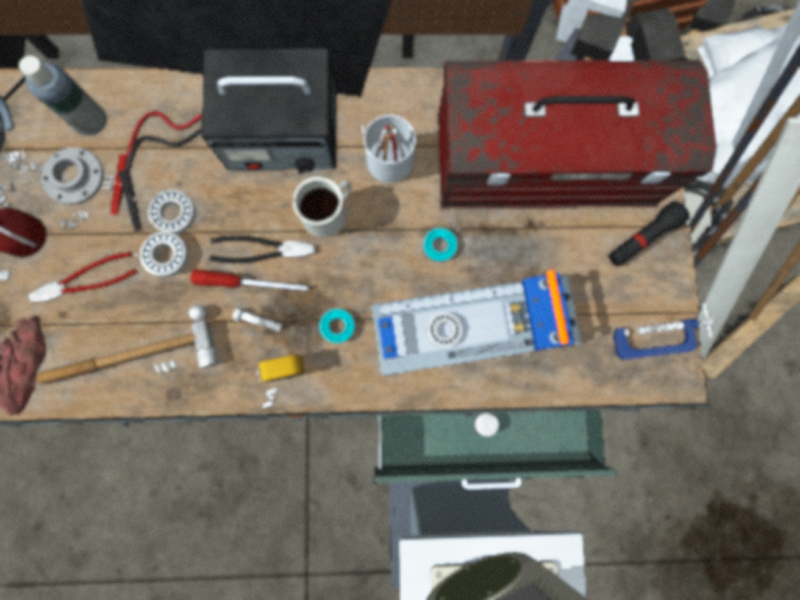

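The scene view shows the clamp with its orange bar at about (543,252) and the steel bearing at (463,332). In the top view these are at (557,307) and (445,330). Look-alikes: turquoise rings at top (441,244) and (337,325), and white bearings at (170,211) and (162,254). The bearing I want is the one on the base plate. Next, close crops.

```bash
python3 - <<'E'
import cv2
for n,(x,y,w,h) in(("top",(236,165,140,80)),("scene",(244,140,136,114))):
    i=cv2.imread(f"pics/{n}0.png")[y:y+h,x:x+w]
    s=5.7 if n=="top" else 5
    cv2.imwrite(f"pics/{n}1.png",cv2.resize(i,None,fx=5,fy=5,interpolation=cv2.INTER_CUBIC))
E
```

```text
(no output)
```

View pics/top1.png

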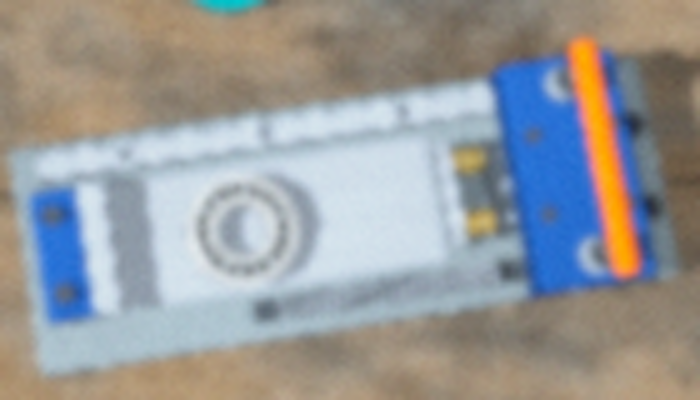

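View pics/scene1.png

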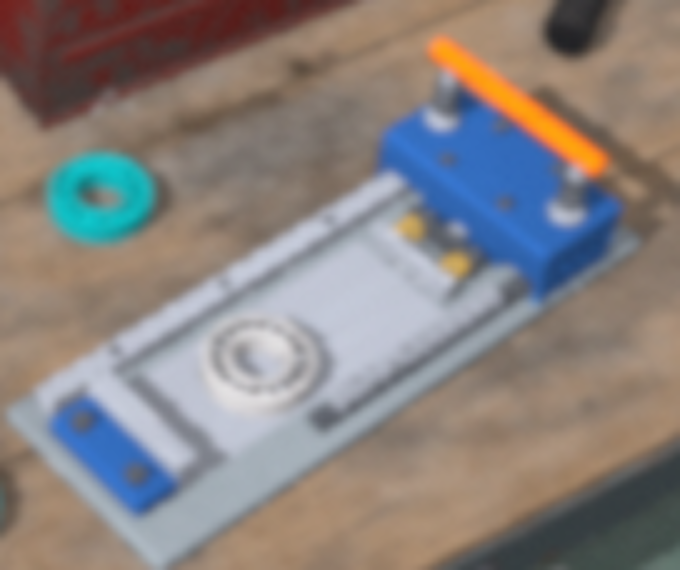

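Top crop: bar ends at (583,45) and (627,270), bearing at (248,230). Base corners are at (10,152), (43,375) and (680,270), and the jaw face's upper edge is near x=105–120. Scene crop: bar ends at (435,47) and (600,165), bearing at (265,357), base corners at (8,410) and (160,565).

```bash
cat > h.py <<'E'
import numpy as np
from bench import r,eyes
from scipy.optimize import least_squares
O={"top":(236,165),"scene":(244,140)}
C={n:eyes.get_calibration(n) for n in O}
def px(n,p,s=5): return np.array(O[n])+(np.array(p)+.5)/s-.5
def proj(n,X):
    c=C[n];q=c["mtx"]@(c["R"]@np.asarray(X,float)+np.asarray(c["t"]).ravel());return q[:2]/q[2]
def tri(a,b):
    f=lambda X:np.r_[proj("top",X)-px("top",a),proj("scene",X)-px("scene",b)]
    s=least_squares(f,[500,-100,50]);return s.x,np.abs(s.fun).max()
E
python3 - <<'E'
from h import *
P={}
for k,a,b in(("barfar",(583,45),(435,47)),("barnear",(627,270),(600,165)),("bearing",(248,230),(265,357)),("c++",(10,152),(8,410)),("c-x+y",(43,375),(160,565)),("c-x-y",(680,270),(638,235)),("jawA",(105,183),(118,375)),("jawB",(120,308),(195,465)),("padfaceL",(437,145),(365,238)),("padfaceR",(455,265),(445,297))):
    x,e=tri(a,b);P[k]=x;print(k,x.round(1),round(e,2))
v=P["barfar"]-P["barnear"];print("bar yaw",np.degrees(np.arctan2(v[1],v[0])),np.linalg.norm(v),(P["barfar"]+P["barnear"])/2)
obs=[((65,185,12),"top",(10,152)),((-65,185,12),"top",(43,375)),((-65,-185,12),"top",(680,270)),((65,185,12),"scene",(8,410)),((-65,185,12),"scene",(160,565)),((-65,-185,12),"scene",(638,235))]
def T(p,l):
    c,s=np.cos(p[2]),np.sin(p[2]);return np.array([p[0]+c*l[0]-s*l[1],p[1]+s*l[0]+c*l[1],l[2]])
f=lambda p:np.concatenate([proj(n,T(p,l))-px(n,q) for l,n,q in obs]+[.5*(proj(n,[*T([p[0],p[1],p[2]],(x,p[3],105))])-px(n,q)) for x,n,q in((57,"top",(583,45)),(-57,"top",(627,270)),(57,"scene",(435,47)),(-57,"scene",(600,165)))])
s=least_squares(f,[500,-100,.1,-100]);print("base",s.x[:2],np.degrees(s.x[2]),"carr y",s.x[3],s.fun.round(1))
c,n=np.cos(s.x[2]),np.sin(s.x[2])
for k,x in P.items():
    d=x[:2]-s.x[:2];print(k,"local",round(c*d[0]+n*d[1],1),round(-n*d[0]+c*d[1],1))
print("grip mid world",T(s.x,(0,s.x[3],105)))
E
```

```text
barfar [595.7 -99.7 106.2] 0.41
barnear [ 476.3 -115.4  107.5] 0.22
bearing [508.7  71.   26.4] 0.1
c++ [557.5 203.9  11.8] 0.07
c-x+y [431.6 187.4  12.3] 0.03
c-x-y [ 481.9 -175.1   14.9] 0.05
jawA [535.5 149.7  31.6] 0.46
jawB [467.1 143.8  26.3] 0.02
padfaceL [557.7 -37.9  16.1] 0.89
padfaceR [488.7 -40.4  31. ] 1.28
bar yaw 7.500333714673246 120.4852693162049 [ 535.97864231 -107.53331973  106.85911911]
base [520.56832832  13.39902015] 8.044941762941663 carr y -123.06034730379454 [-0.6 -0.5 -0.   0.5  0.9 -0.  -1.  -0.2  0.3  0.5  0.8  0.2 -0.   0.2
  0.1 -0.9  0.4  0.3 -0.7 -0.3]
barfar local 58.6 -122.5
barnear local -61.9 -121.3
bearing local -3.7 58.7
c++ local 63.2 183.4
c-x+y local -63.7 184.8
c-x-y local -64.6 -181.2
jawA local 33.8 132.9
jawB local -34.7 136.6
padfaceL local 29.6 -56.0
padfaceR local -39.1 -48.8
grip mid world [ 537.79060008 -108.45024096  105.        ]
```

>>> play_rows(
  deltas=[
    [[0,0,0],[0,0,0.159],0],
    [[0,0,0],[0,0,0.159],0],
    [[0.038,-0.045,0],[0,0,0],0],
    [[0.038,-0.045,0],[0,0,0],0],
    [[0.038,-0.045,0],[0,0,0],0],
    [[0.038,-0.045,0],[0,0,0],0],
    [[0.038,-0.045,0],[0,0,0],0],
    [[0.038,-0.045,0],[0,0,0],0],
  ],
  force=60,
)

```text
time: 1.1
tool_pos: [457.9, -234.4, 226.5]
tcp_rot: [-179.6, 0.2, 6.9]
ft_force: [0.1, 0.3, -0.1]
finger_gap: 85.4
```

>>> play_rows(
  deltas=[
    [[0.032,-0.039,0.02],[0,0,-0.019],0],
    [[0.032,-0.039,0.02],[0,0,0],0],
    [[0.032,-0.039,0.02],[0,0,0],0],
    [[0,0,0],[0,0,0],0],
    [[0,0,0],[0,0,0],0],
  ],
)

```text
time: 1.72
tool_pos: [539.9, -96.6, 164.2]
tcp_rot: [-179.5, 0.3, 8.3]
ft_force: [0.1, -0.5, 0.8]
finger_gap: 85.2
```

>>> play_rows(
  deltas=[
    [[-0.004,0.011,0.01],[0,0,0],0],
    [[0,0,0.025],[0,0,0],0],
    [[0,0,0.025],[0,0,0],0],
    [[0,0,0.015],[0,0,0],0],
    [[0,0,0],[0,0,0],0],
  ],
)

```text
time: 2.35
tool_pos: [535.6, -116.1, 87.7]
tcp_rot: [-179.7, 0.1, 7.9]
ft_force: [0.8, 0.3, -0.6]
finger_gap: 85.3
```

```bash
python3 - <<'E'
from h import *
import cv2
print(r.sense()["tool_pos"])
i=eyes.snapshot("scene")[:,:,::-1][110:260,240:400]
cv2.imwrite("pics/s2.png",cv2.resize(i,None,fx=3.7,fy=3.7,interpolation=cv2.INTER_CUBIC))
E
```

```text
[ 535.55155088 -116.08412286   87.65594362]
```

View pics/s2.png

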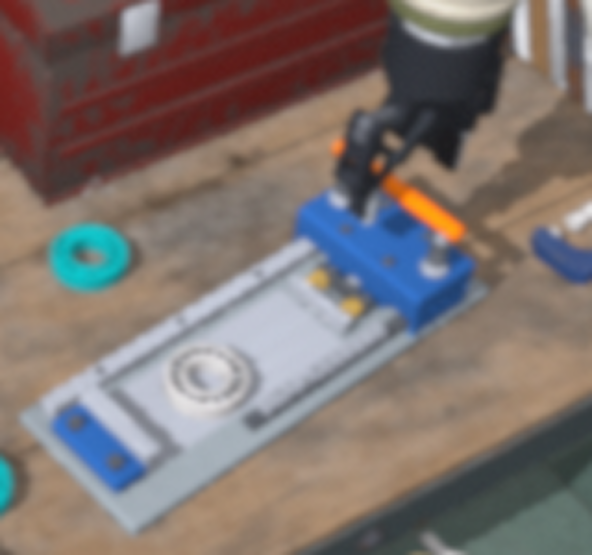

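The fingers straddle the bar at about (365,175) in the crop, and the carriage hasn't moved. I'll centre the gripper on the bar and close.

>>> play_rows(
  deltas=[
    [[0.001,-0.0078,0.001],[0,0,0],0],
    [[0,0,0],[0,0,0],0.6],
    [[0,0,0],[0,0,0],1],
    [[0,0,0],[0,0,0],1],
    [[0,0,0],[0,0,0],1],
    [[0,0,0],[0,0,0],1],
  ],
)

```text
time: 3.15
tool_pos: [538.5, -108.7, 91.3]
tcp_rot: [-179.9, -0.2, 7.9]
ft_force: [-0.7, 0.8, 1.5]
finger_gap: 11.7
```

>>> play_rows(
  deltas=[
    [[0,0,0],[0,0,0],1],
    [[0,0,0],[0,0,0],1],
  ],
)

```text
time: 3.4
tool_pos: [538.4, -108.7, 91.3]
tcp_rot: [-179.9, -0.2, 7.9]
ft_force: [-0.6, -0.5, 1.0]
finger_gap: 11.8
```

```bash
python3 - <<'E'
from h import *
import cv2
s=r.sense();print(s["tool_pos"],s["ft_force"],s["finger_gap"])
i=eyes.snapshot("scene")[:,:,::-1][120:200,300:400]
cv2.imwrite("pics/s3.png",cv2.resize(i,None,fx=6,fy=6,interpolation=cv2.INTER_CUBIC))
E
```

```text
[ 538.41902259 -108.72612659   91.2674596 ] [-0.58461498 -0.45835379  1.00305469] 11.80082353197785
```

View pics/s3.png

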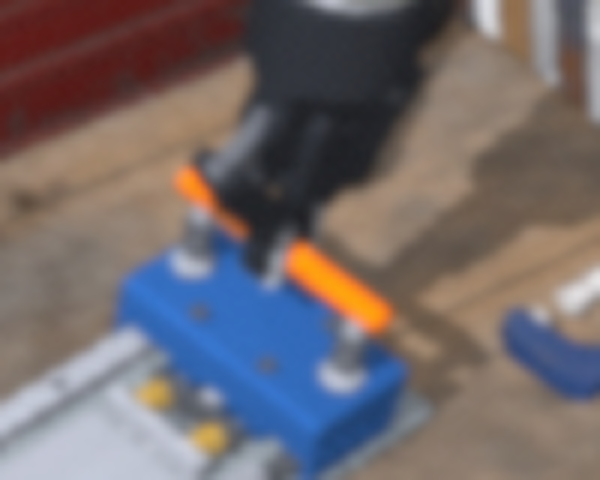

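>>> play_rows(
  deltas=[
    [[0,0,-0.004],[0,0,0],1],
    [[0,0,-0.004],[0,0,0],1],
    [[0,0,-0.004],[0,0,0],1],
    [[0,0,0],[0,0,0],1],
    [[0,0,0],[0,0,0],1],
  ],
)

```text
time: 4.08
tool_pos: [538.2, -108.3, 100.6]
tcp_rot: [-179.9, -0.2, 7.9]
ft_force: [5.3, -0.4, -9.9]
finger_gap: 12.1
```

>>> play_rows(
  deltas=[
    [[0,0,-0.004],[0,0,0],1],
    [[0,0,0],[0,0,0],1],
    [[0,0,0],[0,0,0],1],
  ],
)

```text
time: 4.45
tool_pos: [538.2, -107.9, 103.0]
tcp_rot: [-179.8, -0.2, 7.9]
ft_force: [5.0, -1.5, -9.3]
finger_gap: 11.6
```

>>> play_rows(
  deltas=[
    [[0,-0.005,-0.001],[0,0,0],1],
    [[0,-0.005,-0.0005],[0,0,0],1],
    [[0,-0.005,-0.0005],[0,0,0],1],
    [[0,-0.005,-0.0005],[0,0,0],1],
    [[0,-0.005,-0.0005],[0,0,0],1],
    [[0,-0.005,-0.0005],[0,0,0],1],
  ],
)

```text
time: 5.2
tool_pos: [534.8, -82.6, 104.3]
tcp_rot: [179.7, -0.3, 7.8]
ft_force: [6.6, -5.1, -10.1]
finger_gap: 12.1
```

>>> play_rows(
  deltas=[
    [[0.0004,-0.006,-0.0004],[0,0,0],1],
    [[0.0004,-0.006,-0.0004],[0,0,0],1],
    [[0.0004,-0.006,-0.0004],[0,0,0],1],
    [[0,-0.006,-0.0004],[0,0,0],1],
    [[0,-0.006,-0.0004],[0,0,0],1],
    [[0,-0.006,-0.0004],[0,0,0],1],
    [[0,-0.006,-0.0004],[0,0,0],1],
    [[0,-0.006,-0.0004],[0,0,0],1],
  ],
)

```text
time: 6.2
tool_pos: [529.2, -41.8, 103.7]
tcp_rot: [179.0, -0.2, 7.6]
ft_force: [6.7, -6.0, -10.4]
finger_gap: 11.8
```

>>> play_rows(
  deltas=[
    [[0.0004,-0.006,-0.0006],[0.004,0,-0.001],1],
    [[0.0004,-0.006,-0.0006],[0.004,0,-0.001],1],
    [[0,-0.006,-0.0006],[0.004,0,-0.001],1],
    [[0,-0.006,-0.0006],[0.004,0,-0.001],1],
    [[0,-0.006,-0.0006],[0.004,0,-0.001],1],
    [[0,-0.006,-0.0006],[0.004,0,-0.001],1],
  ],
)

```text
time: 6.95
tool_pos: [525.2, -11.9, 104.5]
tcp_rot: [179.8, -0.2, 7.8]
ft_force: [6.0, -6.8, -11.2]
finger_gap: 11.7
```

>>> play_rows(
  deltas=[
    [[0.0002,-0.004,-0.0005],[0.002,0,0],1],
    [[0,-0.004,-0.0005],[0.002,0,0],1],
    [[0,-0.004,-0.0005],[0.002,0,0],1],
    [[0,-0.004,-0.0005],[0.002,0,0],1],
  ],
)

```text
time: 7.45
tool_pos: [523.5, 0.5, 104.8]
tcp_rot: [179.9, -0.2, 7.8]
ft_force: [6.6, -5.2, -9.6]
finger_gap: 11.9
```

```bash
python3 - <<'E'
from h import *
import cv2
s=r.sense();print(s["tool_pos"],s["ft_force"],s["finger_gap"])
i=eyes.snapshot("scene")[:,:,::-1][120:260,240:380]
cv2.imwrite("pics/s4.png",cv2.resize(i,None,fx=4.2,fy=4.2,interpolation=cv2.INTER_CUBIC))
E
```

```text
[5.23529854e+02 5.23079489e-01 1.04838503e+02] [ 6.5981258  -5.2125296  -9.60565573] 11.875164805611478
```

View pics/s4.png

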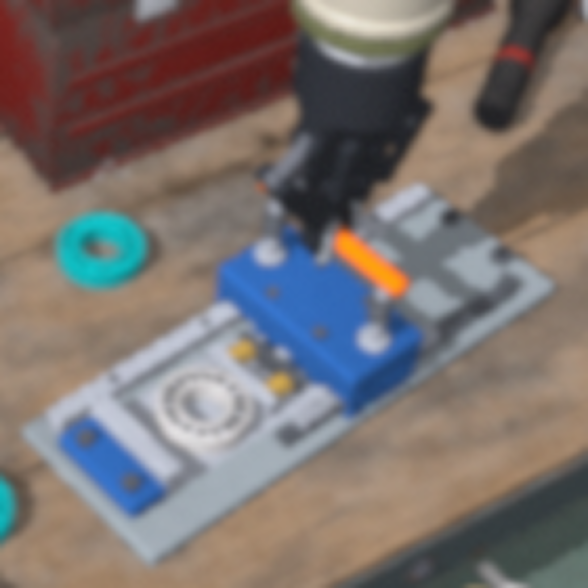

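The bearing, at about (205,405), is being approached by the pad and still sits slightly short of the jaw. The bar is held up. I'll continue slowly.

>>> play_rows(
  deltas=[
    [[0,-0.003,-0.0005],[0.001,0,0],1],
    [[0,-0.003,-0.0005],[0.001,0,0],1],
    [[0,-0.003,-0.0005],[0.001,0,0],1],
  ],
)

```text
time: 7.88
tool_pos: [522.6, 7.8, 105.1]
tcp_rot: [179.9, -0.2, 7.7]
ft_force: [7.0, -4.2, -10.2]
finger_gap: 11.9
```

>>> play_rows(
  deltas=[
    [[0,-0.003,-0.0005],[0.001,0,0],1],
    [[0,-0.003,-0.0005],[0.001,0,0],1],
  ],
)

```text
time: 8.12
tool_pos: [521.9, 12.3, 105.2]
tcp_rot: [179.9, -0.2, 7.7]
ft_force: [6.7, -3.6, -10.5]
finger_gap: 11.9
```

>>> play_rows(
  deltas=[
    [[0,-0.002,-0.0005],[0.001,0,0],1],
    [[0,-0.002,-0.0005],[0.001,0,0],1],
  ],
)

```text
time: 8.38
tool_pos: [521.6, 15.2, 105.4]
tcp_rot: [179.9, -0.2, 7.7]
ft_force: [6.8, -3.0, -10.6]
finger_gap: 11.6
```

>>> play_rows(
  deltas=[
    [[0,-0.003,-0.0003],[0.001,0,0],1],
    [[0,-0.003,-0.0003],[0.001,0,0],1],
  ],
)

```text
time: 8.62
tool_pos: [521.0, 19.5, 105.1]
tcp_rot: [179.8, -0.2, 7.7]
ft_force: [6.7, -6.5, -9.9]
finger_gap: 11.9
```

>>> play_rows(
  deltas=[
    [[0,-0.003,-0.0003],[0.001,0,0],1],
    [[0,-0.003,-0.0003],[0.001,0,0],1],
  ],
)

```text
time: 8.88
tool_pos: [520.6, 22.5, 105.0]
tcp_rot: [179.6, -0.2, 7.6]
ft_force: [6.3, -10.9, -9.5]
finger_gap: 11.8
```

Contact began near y≈17.5. Next, creep in until the static load is about 15 N.

>>> play_rows(
  deltas=[
    [[0,-0.003,-0.0005],[0.003,0,0],1],
    [[0,-0.002,-0.0005],[0.003,0,0],1],
    [[0,-0.001,-0.0003],[0.002,0,0],1],
  ],
)

```text
time: 9.25
tool_pos: [520.5, 23.1, 105.2]
tcp_rot: [179.6, -0.3, 7.5]
ft_force: [6.5, -5.6, -9.4]
finger_gap: 11.8
```

>>> play_rows(
  deltas=[
    [[0,-0.001,-0.0003],[0.002,0,0],1],
  ],
)

```text
time: 9.38
tool_pos: [520.5, 22.9, 105.1]
tcp_rot: [179.6, -0.3, 7.5]
ft_force: [6.4, -5.5, -10.0]
finger_gap: 11.6
```

>>> play_rows(
  deltas=[
    [[0,-0.001,-0.0003],[0.001,0,0],1],
  ],
)

```text
time: 9.5
tool_pos: [520.6, 22.6, 105.0]
tcp_rot: [179.5, -0.3, 7.5]
ft_force: [5.9, -5.3, -9.8]
finger_gap: 12.1
```

>>> play_rows(
  deltas=[
    [[0,-0.003,-0.0003],[0.003,0,-0.001],1],
    [[0,-0.003,-0.0003],[0.003,0,-0.001],1],
  ],
)

```text
time: 9.75
tool_pos: [520.4, 24.4, 104.9]
tcp_rot: [179.5, -0.3, 7.6]
ft_force: [7.1, -11.3, -10.1]
finger_gap: 12.0
```

>>> play_rows(
  deltas=[
    [[0,-0.003,-0.0003],[0.003,0,-0.001],1],
    [[0,-0.003,-0.0003],[0.003,0,-0.001],1],
  ],
)

```text
time: 10.0
tool_pos: [520.2, 25.3, 104.9]
tcp_rot: [179.4, -0.3, 7.6]
ft_force: [5.3, -12.9, -9.7]
finger_gap: 11.8
```

>>> play_rows(
  deltas=[
    [[0,-0.003,-0.0003],[0.003,0,-0.001],1],
    [[0,-0.003,-0.0003],[0.003,0,-0.001],1],
  ],
)

```text
time: 10.25
tool_pos: [520.2, 25.9, 104.9]
tcp_rot: [179.2, -0.3, 7.6]
ft_force: [6.7, -13.2, -9.7]
finger_gap: 11.6
```

>>> play_rows(
  deltas=[
    [[0,-0.0036,-0.0002],[0.004,0,-0.001],1],
    [[0,-0.0036,-0.0002],[0.004,0,-0.001],1],
    [[0,-0.0036,-0.0002],[0.004,0,-0.001],1],
  ],
)

```text
time: 10.62
tool_pos: [520.0, 27.4, 104.7]
tcp_rot: [179.0, -0.3, 7.6]
ft_force: [6.3, -15.5, -10.1]
finger_gap: 11.9
```

>>> play_rows(
  deltas=[
    [[0,-0.0036,-0.0002],[0.004,0,-0.001],1],
    [[0,-0.0036,-0.0002],[0.004,0,-0.001],1],
    [[0,-0.0036,-0.0002],[0.004,0,-0.001],1],
  ],
)

```text
time: 11.0
tool_pos: [519.9, 28.1, 104.5]
tcp_rot: [178.8, -0.4, 7.6]
ft_force: [6.8, -16.1, -10.4]
finger_gap: 12.0
```

>>> play_rows(
  deltas=[
    [[0,-0.0034,0.0015],[0.004,0,0],1],
    [[0,-0.0034,0.0015],[0.004,0,0],1],
  ],
)

```text
time: 11.25
tool_pos: [519.9, 28.1, 101.0]
tcp_rot: [178.6, -0.4, 7.5]
ft_force: [6.7, -16.6, -9.9]
finger_gap: 11.6
```

>>> play_rows(
  deltas=[
    [[0,-0.0034,0.0015],[0.003,0,0],1],
  ],
)

```text
time: 11.38
tool_pos: [520.0, 28.0, 99.4]
tcp_rot: [178.5, -0.4, 7.4]
ft_force: [4.3, -16.7, -1.7]
finger_gap: 11.9
```

>>> play_rows(
  deltas=[
    [[0,-0.0034,0.0015],[0.003,0,0],1],
  ],
)

```text
time: 11.5
tool_pos: [520.2, 28.0, 99.0]
tcp_rot: [178.4, -0.4, 7.4]
ft_force: [-2.7, -16.2, 8.7]
finger_gap: 12.0
```

The bar stalls at about 8 mm of lift with Fz reversed, so the blade is on a tooth; my pose fit (y≈14.5) predicted this. I'll raise it clear, ease back about 1.5 mm and lower again.

>>> play_rows(
  deltas=[
    [[0,-0.0034,-0.0035],[0.004,0,0],1],
    [[0,-0.003,-0.002],[0.004,0,0],1],
    [[0,-0.0022,-0.0008],[0.004,0,0],1],
  ],
)

```text
time: 11.88
tool_pos: [520.0, 27.5, 104.8]
tcp_rot: [178.2, -0.4, 7.2]
ft_force: [7.1, -13.0, -10.5]
finger_gap: 11.5
```

>>> play_rows(
  deltas=[
    [[0,-0.0024,-0.0003],[0.004,0,0],1],
  ],
)

```text
time: 12.0
tool_pos: [520.0, 27.3, 104.9]
tcp_rot: [178.2, -0.4, 7.2]
ft_force: [6.9, -12.2, -9.5]
finger_gap: 11.7
```

>>> play_rows(
  deltas=[
    [[0,-0.0023,0.0015],[0.004,0,0],1],
    [[0,-0.0025,0.0015],[0.004,0,0],1],
    [[0,-0.0026,0.0012],[0.003,0,0],1],
  ],
)

```text
time: 12.38
tool_pos: [520.1, 27.0, 99.8]
tcp_rot: [178.2, -0.4, 7.1]
ft_force: [7.4, -12.2, -7.8]
finger_gap: 11.7
```

>>> play_rows(
  deltas=[
    [[0,-0.0026,0.0015],[0.003,0,0],1],
  ],
)

```text
time: 12.5
tool_pos: [520.3, 26.5, 98.6]
tcp_rot: [178.1, -0.5, 7.1]
ft_force: [3.1, -17.0, -2.4]
finger_gap: 11.9
```

>>> play_rows(
  deltas=[
    [[0,-0.0022,0.001],[0.003,0,0],1],
  ],
)

```text
time: 12.62
tool_pos: [520.2, 25.9, 97.5]
tcp_rot: [178.0, -0.4, 7.0]
ft_force: [4.9, -12.3, -8.9]
finger_gap: 11.6
```

Lift is now about 6 mm with full spring load, so the blade is in the notch. I'll lower it fully while easing off the push.

>>> play_rows(
  deltas=[
    [[0,-0.002,0.0015],[0.002,0,0],1],
    [[0,-0.0018,0.0015],[0.002,0,0],1],
  ],
)

```text
time: 12.88
tool_pos: [520.3, 25.3, 94.1]
tcp_rot: [177.8, -0.5, 7.0]
ft_force: [6.0, -9.7, -7.9]
finger_gap: 11.6
```

>>> play_rows(
  deltas=[
    [[0,-0.0014,0.001],[0,0,0],1],
    [[0,-0.001,0.001],[0,0,0],1],
  ],
)

```text
time: 13.12
tool_pos: [520.4, 24.1, 91.6]
tcp_rot: [177.5, -0.5, 6.9]
ft_force: [5.2, -7.9, -7.7]
finger_gap: 11.6
```

>>> play_rows(
  deltas=[
    [[0,-0.0006,0.001],[0,0,0],1],
    [[0,-0.0003,0.0005],[0,0,0],1],
    [[0,0,0.0003],[0,0,0],1],
  ],
)

```text
time: 13.5
tool_pos: [520.6, 23.8, 91.3]
tcp_rot: [177.4, -0.5, 6.9]
ft_force: [-0.7, -2.5, 0.2]
finger_gap: 11.9
```

The force is off the hand, the bar is at its seated height and the notch is holding. I'll open the gripper and retreat.

>>> play_rows(
  deltas=[
    [[0,0,0],[0,0,0],0.6],
    [[0,0,0],[0,0,0],0.3],
    [[0,0,0],[0,0,0],0],
    [[0,0,0],[0,0,0],0],
    [[0,0,0],[0,0,0],0],
  ],
)

```text
time: 14.12
tool_pos: [520.6, 24.8, 91.3]
tcp_rot: [177.5, -0.5, 7.0]
ft_force: [0.5, 0.8, 0.0]
finger_gap: 85.5
```

>>> play_rows(
  deltas=[
    [[0,0,-0.02],[0,0,0],0],
    [[0,0,-0.04],[0,0,0],0],
    [[0,0,-0.04],[0,0,0],0],
    [[-0.03,0.05,-0.02],[0,0,0],0],
    [[-0.03,0.05,0],[0,0,0],0],
    [[-0.03,0.05,0],[0,0,0],0],
    [[-0.03,0.05,0],[0,0,0],0],
    [[0,0,0],[0,0,0],0],
  ],
)

```text
time: 15.12
tool_pos: [421.5, -188.8, 223.9]
tcp_rot: [177.3, -0.5, 7.1]
ft_force: [-0.2, 1.3, -0.6]
finger_gap: 85.8
```

```bash
python3 - <<'E'
from h import *
import cv2
s=r.sense();print(s["tool_pos"],s["ft_force"],s["finger_gap"])
for n,(x,y,w,h) in(("top",(236,165,140,80)),("scene",(244,140,136,114))):
    i=eyes.snapshot(n)[:,:,::-1][y:y+h,x:x+w]
    cv2.imwrite(f"pics/{n}9.png",cv2.resize(i,None,fx=5,fy=5,interpolation=cv2.INTER_CUBIC))
E
```

```text
[ 421.49910188 -188.77104112  223.94736171] [-0.15846733  1.26789629 -0.5968024 ] 85.82786046509
```

View pics/top9.png

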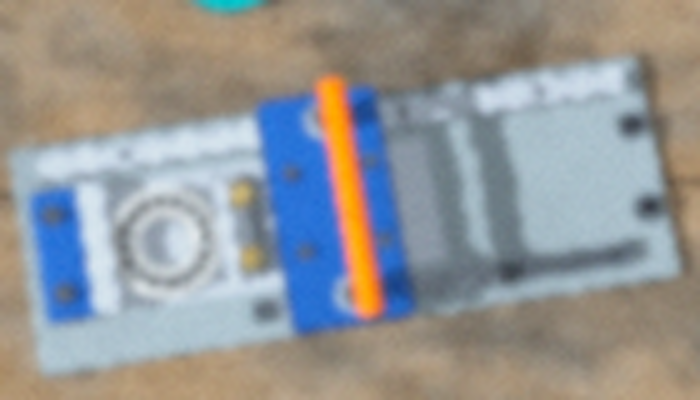

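View pics/scene9.png

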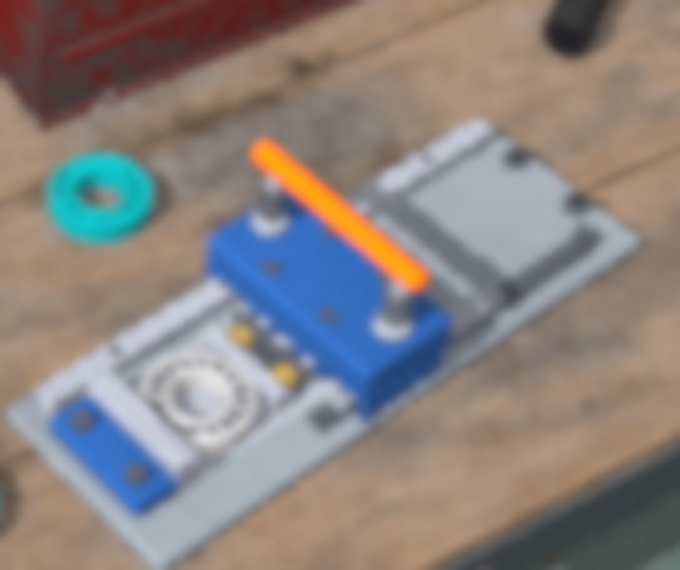

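The bearing sits between jaw and pad at top (165,240), and the carriage is stopped. A quick check of the bar height and carriage position, then hand in.

```bash
python3 - <<'E'
from h import *
a=tri((329,82),(262,150))[0];b=tri((370,308),(415,277))[0];m=(a+b)/2
print(a.round(1),b.round(1),m.round(1))
d=m[:2]-[520.6,13.4];print("local y",-.14*d[0]+.99*d[1], r.sense()["time"])
if 103<m[2]<110: r.hand_in();print("handed in")
E
```

```text
[577.4  34.1 107. ] [460.6  19.4 108.6] [519.   26.7 107.8]
local y 13.427135824854833 15.225
the job is handed in; nothing more can be done
handed in
```

I clamped the bearing and handed the job in at 15.2 s. The final pad force is probably about 9–11 N, below the 15 N asked for.

- **What I did:** I lifted the orange bar about 13 mm and, keeping it up, slid the carriage until the pad pushed the bearing against the jaw. The wrist read about 16 N, which is roughly 14.5 N on the pad after taking off friction. From those readings the squeeze stayed well under 22 N.
- **Where it seated:** At that point the blade sat on top of a tooth. I raised the bar again, eased back until it entered the notch behind, lowered it fully, opened the gripper and withdrew.
- **Why not the next notch:** The 15 N position lay about midway between two notches. The next notch forward would have given an estimated 18–20 N, and needed a little more to enter, too close to the 22 N limit.
- **Checks that agreed:** The wrist force fell to near zero when the bar was down, so the notch took the load. The tool height was back at its starting value of 91.3 mm. In the last crops of the clamp, the bearing appears held between jaw and pad.
- **Checks that were loose:**
  - The cameras put the bar at 107.8 mm, against 106.9 mm measured at the start and 105 mm nominal.
  - The cameras put the carriage at y ≈ 13.4 mm, while the arm position gave about 11 mm.
  - I didn't measure the final pad force directly.
  - The last crops don't show the other things on the bench; the arm stayed well clear of them.

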